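# Unpin a forming die and rack it

## Robot

A 6-joint arm with a two-finger parallel gripper is mounted at the origin on the work surface. World frame = base frame: x ahead of the robot, y to its left, z up, the work surface at z = 0. Lengths are in m, angles in rad, forces in N, time in s.
With the tool pointing down it reaches from about 0.3 to 0.85 m from the base axis. Payload 5.4 kg.
Tool frame: the origin (TCP) lies between the finger pads; the fingertips stand 11 mm ahead of it and the grasp point (between the pads) lies 8 mm behind it; z points along the fingers, y is the line along which they close (so a half turn about z gives the same grasp; the last joint's range is limited). The gripper opens to 85 mm and grips with 20 to 120 N. Pads are 22 mm wide; open, the fingers measure 114 mm over their backs; the gripper's body (76 mm by 85 mm) begins 54 mm behind the grasp point. The pads swing forward as they close: fully open they stand 13 mm farther back than shut.
Start: joints at [1.071, 0.158, 1.597, -0, 1.386, -0.21], TCP at [0.164, 0.551, 0.242] pointing down, gripper open.
Joint ranges: [-2.91, 2.91], [-0.94, 2.29], [0.18, 2.7], [-1.29, 4.43], [0.17, 2.64], [-3, 3]. Speed limits (rad/s): [2.57, 2.57, 3.14, 3.14, 3.14, 3.14].

## Interface

Orientations are given as a unit quaternion [w, x, y, z].
In Python, from station import sensors, snapshot, get_calibration, order gives the robot as it stands.
- The arm moves only by the tool drive_tool, never from a script. Its argument "series" is a list of rows, each a list of 6 numbers: the shift along the world's x, y, z in mm, then the turn, a rotation vector about the world's x, y, z in rad. A call has 1 to 10 rows; each row shifts and turns the commanded pose from where the row before left it; what a row does not reach is not made up. A row lasts 1/8 s, in which the tool goes at most 62.5 mm and 10.7 degrees, less where a joint would pass 70% of its speed; a pose out of reach is approached as far as the arm can. A call with a gripper value outside its range is refused whole. "jaw" is the finger opening in mm, from 0 to 85.4, set as the call begins (left out, the last holds). The fingers move at their own pace and stop on an object; the grip force is fixed at half the most. Time passes only in rows, so rows that do not move let the fingers close. It gives the time, the measured TCP pose, the force, the opening and the grip force at its end, in the units of the state.
- sensors.read_state(): the state, without advancing time (a new reading comes with each control period).
- snapshot(name): name is "scene" or "top"; returns (picture, depth): 384x512x3 uint8, red, green, blue; 384x512 float32, m along the optical axis (not along the pixel's ray), 0 where there is no reading.
- get_calibration(name): a dict with "vfov" (degrees; the focal length in pixels is half the picture's height over the tangent of half this angle, whatever the lens; pixels are square), "cx", "cy" (the principal point, pixels), "R" (3x3) and "t" (3): a world point X has camera coordinates R X + t. Camera axes: x right, y down, z forward; pixel columns grow to the right and rows downward; lengths in m; the calibration is good to about 2 mm. A picture is of the moment at which its call begins. get_calibration takes no time and is no camera call.
- order.hand_in(): hands the job in; it is judged then, once.
The state is a dict: "time_s": time; "joint_pos": joint angles; "joint_vel": joint speeds; "effort": joint torques, N m; "ee_pos": TCP position; "tcp_rot": TCP orientation; "ft_force": force on the tool from outside, world axes, zero at the start; "moment": the same for the moment, N m; "width": finger opening in m; "gripper_force": force on a finger pad.
Only numpy, scipy, OpenCV 4.12 (cv2) and the standard library are available. Lean on these libraries where they do the work, as an engineer would, in place of code of your own. Each camera call takes 0.05 s, during which the arm holds its last target. There are 200 camera calls.

## Task

Pull up the holder's red T-handled plunger, twist it about a quarter turn so that it stays latched open when you let go, then slide the brass-headed forming die out of the holder and stand it on the black mat. Let go, take it again crossways, and stand it upright along the middle of the rack's empty bay, the one with the blue liner, lowering it all the way down before you let go. Leave the plunger latched open and the rack's other two dies where they are.

Things in the scene. Friction and masses are not known exactly. Their poses are not given: they have to be found in the camera images.
- holder: Green die holder, fixed. Origin on the bench, x along the slide (die comes out to -x), z up. Dark bed plate 10 mm thick, x -80..+100, y +-50 mm. Stop plate x +10..15, 60 mm wide, top 58 mm up, 8 mm behind the die's head: no finger fits between. Behind it a bridge 60 mm wide, top 31 mm up, roofs the tongue's channel; a collar on it, 30 mm square, reaches 43 mm. Plunger axis vertical at x +48, y 0.
- handle (a point): Centre of the plunger's red T-handle, a bar 46 mm long (its x) x 13 mm wide (its y) x 18 mm high, which rises and turns about the vertical through this point. Home, the point is 72 mm above the bench and the bar lies within 0.12 rad of the holder's x axis: pinch it across the holder's y.
- plunger (a joint): Lift of the sprung plunger, m: 0 = home, pin in the die's tongue; limit 0.015. The spring pulls down with 4 N at home, 9 N at the top. To latch: lift 11 mm or more (13 is good), turn the handle 0.7 rad or more either way, let go: it rests at about 0.010, pin clear of the tongue. Turning is blocked until it is lifted about 10 mm.
- tbar (a joint): Turn of the T-handle, rad, counter-clockwise from above positive, about 0 when home; limits -1.57 and +1.57. Stays put by friction when latched.
- former: The loose forming die to be moved, about 0.6 kg. Origin under the head, at the underside; x towards its tongue (holder's +x at the start). It starts at holder x -20, z 10 mm. Dark steel shoe x -40..+28, 52 wide (y), 10 mm thick; a tongue 32 mm wide, 10 mm thick goes on to x +85 mm, with the pin hole at x +68. Slide it 70 mm towards the holder's -x before lifting.
- former_head (a point): Point in the middle of the die's brass head, 28 mm above the die's underside, axes as the die. Head 44 mm square (x and y), from 10 to 46 mm above the underside, with a small crown up to 52 mm. In the holder it can be gripped only across y (stop plate behind it); in the rack only across x (walls beside it).
- mat_top (a point): Centre of the top face of the fixed black rubber mat, 200 mm (x) x 150 mm (y) x 4 mm thick; its top is 4 mm above the bench.
- rack: Fixed plywood rack, 180 mm (x) x 234 mm (y); origin on the bench under its centre. Three bays along its x axis, open at both ends and above, centred at y = -74, 0 and +74 mm, each 62 mm wide between 12 mm thick walls whose tops are 54 mm above the bench. Two bays hold other dies of the same shape.
- bay (a point): Centre of the top of the blue liner (176 x 61 mm) in the empty bay, 8 mm above the bench; x along the bay, z up. The die's x axis goes along this x axis, either way round.
- former_b_head (a point): Middle of the head of another die, white head, standing in the rack, to be left alone. Same size as the die to be moved.
- former_c_head (a point): Middle of the head of another die, dark steel head, standing in the rack, to be left alone. Same size as the die to be moved.
Things that resemble listed ones, but are neither listed nor needed, are in the scene too. What is shaped like the former but orange, pink or turquoise is not meant.

How it is judged:
By the outcome, as a careful person would: the job done as asked, in the order asked, and still so for the second after the job is handed in, with the robot touching nothing.
It also fails if it takes over 69 s, if anything falls off the work surface, if the arm or the gripper's body presses on something with over 40 N, if the wrist force passes 120 N, or if a joint passes its speed limit or range.

## Working session

There is one attempt and no reset: what is moved stays moved. The work goes in short steps, Python scripts to look and compute and a tool call to move; the robot and the scene stay as the last step left them, time stands still between calls to the robot, and variables do not carry over. Pictures are saved under pics/ and viewed, at most 10 in all, crops included, and the job is handed in when it is done.

Besides the shell and the picture viewer there is one more tool, called after ">>>" as name([rows], argument=value, ...), one row to a line, values as JSON. drive_tool: Moves the arm, as the interface text tells. Its arguments: {"type":"object","properties":{"series":{"type":"array"},"jaw":{"type":"number"}},"required":["series"]}

```bash
ls; mkdir -p pics
cat > h.py <<'E'
import numpy as np, cv2
from station import sensors, snapshot, get_calibration, order
def snap(n):
    p,d=snapshot(n); c=get_calibration(n); f=p.shape[0]/2/np.tan(np.radians(c['vfov'])/2)
    v,u=np.mgrid[:384,:512]
    C=np.stack([(u-c['cx'])/f*d,(v-c['cy'])/f*d,d],-1)
    W=(C-np.array(c['t']))@np.array(c['R'])
    W[d==0]=np.nan
    return p,d,W
def save(p,name): cv2.imwrite('pics/'+name,p[:,:,::-1])
E
python3 - <<'E'
from h import *
for n in('scene','top'):
    p,d,W=snap(n); save(p,n+'0.png'); np.savez('pics/'+n+'0.npz',p=p,W=W)
    c=get_calibration(n); print(n,c)
print(sensors.read_state())
E
```

```text
pics
scene {'vfov': 55.348337255029065, 'cx': 255.20517314402701, 'cy': 193.77919923057578, 'R': array([[ 0.31624224,  0.94858036, -0.01364324],
       [ 0.75448125, -0.26019877, -0.60254015],
       [-0.57510771,  0.18025508, -0.79797195]]), 't': array([-0.11688691, -0.31708007,  1.28874749])}
top {'vfov': 49.46887636528724, 'cx': 247.64541779088623, 'cy': 180.7895935029194, 'R': array([[-0.02096211, -0.99972732, -0.01028925],
       [-0.99381631,  0.0219584 , -0.10884379],
       [ 0.10904005,  0.00794403, -0.99400561]]), 't': array([-0.01296932,  0.45877657,  1.28825843])}
{'time_s': 0.1, 'joint_pos': array([ 1.07090527e+00,  1.59004979e-01,  1.59814570e+00,  6.76979886e-06,
        1.38619431e+00, -2.10116582e-01]), 'joint_vel': array([ 3.33463045e-05, -1.77767789e-03, -1.46439863e-03,  1.08616064e-03,
       -1.68112138e-03, -4.90208025e-04]), 'effort': array([-2.82027413e-04, -3.96993184e+01, -3.32337391e+01, -2.76384771e-04,
        4.32953850e-03, -1.54707873e-07]), 'ee_pos': array([0.1640624 , 0.55053694, 0.24138496]), 'tcp_rot': array([-3.07669088e-04,  1.44381410e-01,  9.89521723e-01, -8.20375595e-04]), 'ft_force': array([ 0.15209807, -0.71753539,  0.65427357]), 'moment': array([ 0.04545529, -0.01260182,  0.02335147]), 'gripper_force': 0.0, 'width': 0.08544563525586696}
```

View pics/top0.png

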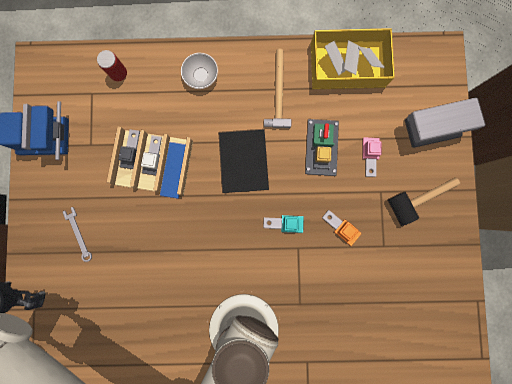

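View pics/scene0.png

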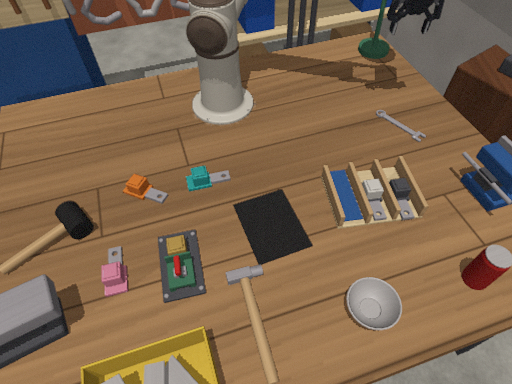

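Top view: holder at (322,148) with the red handle at (326,130) and brass head at (324,153). The mat is at (244,161), and the rack is at (150,162) with the blue bay at (174,168). Next I segment by colour and depth.

```bash
cat > m.py <<'E'
from h import *
def rect(n,P,sel):
    q=P[sel&~np.isnan(P[...,2])]
    if len(q)<4: print(n,len(q)); return
    r=cv2.minAreaRect((q[:,:2]*1000).astype(np.float32))
    print(n,len(q),'rectc',np.round(r[0],1),'size',np.round(r[1],1),'ang',round(r[2],1),'med',np.round(np.median(q,0)*1000,1),'zmax',round(q[:,2].max()*1000,1))
def masks(p):
    h=cv2.cvtColor(p,cv2.COLOR_RGB2HSV).astype(int); H,S,V=h[...,0],h[...,1],h[...,2]
    return H,S,V
def box(shape,u0,v0,u1,v1):
    m=np.zeros(shape[:2],bool); m[v0:v1,u0:u1]=1; return m
E
python3 - <<'E'
from m import *
for n,B in(('top',dict(hold=(298,112,346,182),mat=(212,122,276,198),rack=(100,118,196,204))),('scene',dict(hold=(150,225,212,305),mat=(228,185,315,265),rack=(315,150,430,230)))):
    z=np.load(f'pics/{n}0.npz'); p,W=z['p'],z['W']; H,S,V=masks(p); Z=W[...,2]
    b={k:box(p.shape,*v) for k,v in B.items()}
    print(n)
    rect('red',W,b['hold']&((H<6)|(H>174))&(S>150)&(Z>.06))
    rect('brass',W,b['hold']&(H>15)&(H<28)&(S>120)&(Z>.045))
    rect('green',W,b['hold']&(H>60)&(H<95)&(S>80))
    rect('greentop',W,b['hold']&(H>60)&(H<95)&(S>80)&(Z>.05))
    rect('bed',W,b['hold']&(Z>.006)&(Z<.016)&(S<90))
    rect('mat',W,b['mat']&(V<60)&(Z<.02))
    rect('blue',W,b['rack']&(H>100)&(H<125)&(S>120)&(Z<.02))
    rect('walls',W,b['rack']&(Z>.045)&(Z<.06))
    rect('white',W,b['rack']&(S<40)&(V>170)&(Z>.04))
E
python3 - <<'E'
import cv2,numpy as np
a=cv2.imread('pics/top0.png')[105:205,95:350]
b=cv2.imread('pics/scene0.png')[150:310,145:425]
a=cv2.resize(a,(765,300),interpolation=3); b=b[75:160,0:120]; b=cv2.resize(b,(423,300),interpolation=3)
cv2.imwrite('pics/crop1.png',np.vstack([a,np.pad(b,((0,0),(0,342),(0,0)))]))
E
```

```text
top
red 56 rectc [ 601.9 -265.6] size [11.4 41.2] ang 80.8 med [ 601.2 -265.7   79.9] zmax 86.1
brass 196 rectc [ 535.5 -258.9] size [43.  43.5] ang 85.6 med [ 533.9 -258.8   59. ] zmax 69.8
green 305 rectc [ 600.  -265.2] size [60.2 70.9] ang 85.9 med [ 589.5 -259.2   30.9] zmax 62.6
greentop 40 rectc [ 568.3 -261.7] size [56.4  5.6] ang 85.8 med [ 567.6 -263.5   57.6] zmax 62.6
bed 805 rectc [ 565.3 -262.6] size [100.  179.8] ang 85.1 med [ 548.5 -253.6   10. ] zmax 16.0
mat 2714 rectc [526.7  -9.6] size [197.1 146.9] ang 2.8 med [524.9 -10.2   3.3] zmax 14.4
blue 867 rectc [501.5 217.3] size [ 59.6 173. ] ang 81.5 med [500.3 218.5   7.2] zmax 17.8
walls 1358 rectc [529.6 284.7] size [236.4 180.5] ang 79.6 med [534.5 304.4  52.9] zmax 59.9
white 186 rectc [528.9 284.1] size [42.8 43.4] ang 79.1 med [528.2 282.9  55.1] zmax 62.2
scene
red 109 rectc [ 604.  -264.8] size [12.9 44.2] ang 83.9 med [ 607.1 -264.6   80.9] zmax 86.6
brass 306 rectc [ 535.6 -258.7] size [44.3 45.1] ang 86.4 med [ 542.1 -258.1   60.5] zmax 67.2
green 640 rectc [ 594.8 -265.7] size [64.4 81.2] ang 85.2 med [ 604.5 -259.7   32.1] zmax 61.8
greentop 64 rectc [ 568.2 -261.5] size [58.3  6.5] ang 84.8 med [ 568.7 -256.5   56.9] zmax 61.8
bed 1364 rectc [ 565.6 -261.4] size [ 99.5 180.7] ang 85.0 med [ 589.  -259.6   11. ] zmax 15.9
mat 3422 rectc [527.4  -8.7] size [199.4 148.2] ang 2.8 med [537.2 -10.2   5.1] zmax 10.1
blue 742 rectc [504.6 222.9] size [ 46.9 175. ] ang 78.1 med [512.5 221.8   9.2] zmax 13.6
walls 1691 rectc [528.8 286.8] size [236.6 182.5] ang 79.7 med [541.7 305.6  54.4] zmax 60.0
white 167 rectc [529.7 284.7] size [41.1 40.1] ang 77.9 med [532.3 282.5  58. ] zmax 62.1
```

View pics/crop1.png

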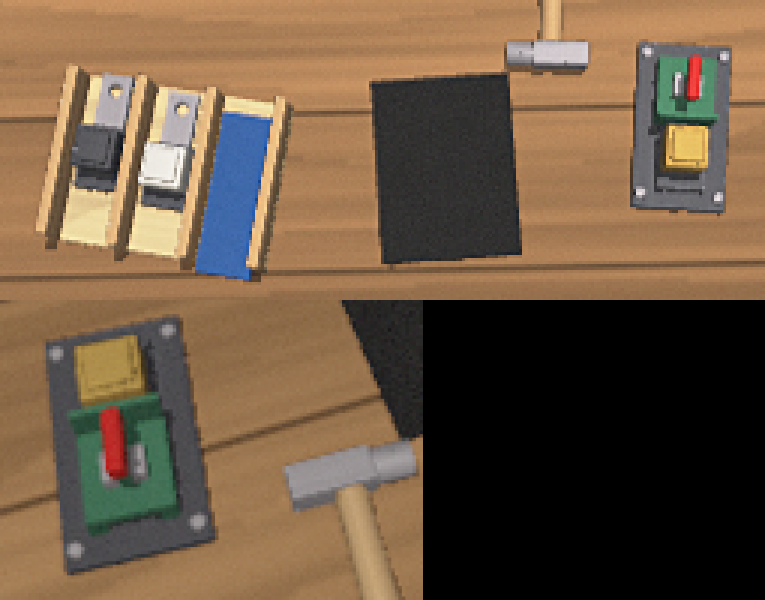

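Holder yaw is about -5°, with origin (555,-261). Head is at (535.5,-259) and handle at (603,-265), 68 mm apart as specified. The mat centre is (527,-9) and the rack centre (529,286) at yaw -10.4°. Moving above the handle.

>>> drive_tool([
  [22,-41,0,0,0,0.0085],
  [22,-41,0,0,0,0.0085],
  [22,-41,0,0,0,0.0085],
  [22,-41,0,0,0,0.0085],
  [22,-41,0,0,0,0.0085],
  [22,-41,0,0,0,0.0085],
  [22,-41,0,0,0,0.0085],
  [22,-41,0,0,0,0.0085],
  [22,-41,0,0,0,0.0085],
  [22,-41,0,0,0,0.0085],
])

```text
time_s: 1.35
ee_pos: [0.3846, 0.1396, 0.2421]
tcp_rot: [-0.0, 0.102, 0.995, 0.0]
ft_force: [0.0, 1.2, -0.5]
width: 0.0854
gripper_force: 0.0
```

>>> drive_tool([
  [22,-41,-5,0,0,0.0085],
  [22,-41,-5,0,0,0.0085],
  [22,-41,-5,0,0,0.0085],
  [22,-41,-5,0,0,0.0085],
  [22,-41,-5,0,0,0.0085],
  [22,-41,-5,0,0,0.0085],
  [22,-41,-5,0,0,0.0085],
  [22,-41,-5,0,0,0.0085],
  [22,-41,-5,0,0,0.0085],
  [22,-41,-5,0,0,0.0085],
])

```text
time_s: 2.6
ee_pos: [0.6046, -0.2702, 0.1914]
tcp_rot: [-0.0, 0.06, 0.998, 0.0]
ft_force: [-0.1, -0.5, 0.5]
width: 0.0851
gripper_force: 0.0
```

>>> drive_tool([
  [-1,5,-10,0,0,0],
  [0,0,-20,0,0,0],
  [0,0,-20,0,0,0],
  [0,0,-20,0,0,0],
  [0,0,-20,0,0,0],
  [0,0,-15,0,0,0],
  [0,0,-10,0,0,0],
  [0,0,-7,0,0,0],
  [0,0,-3,0,0,0],
  [0,0,0,0,0,0],
], jaw=50)

```text
time_s: 3.85
ee_pos: [0.6035, -0.2641, 0.0676]
tcp_rot: [0.0, 0.06, 0.998, -0.0]
ft_force: [-0.2, -0.1, -0.3]
width: 0.0499
gripper_force: 0.0
```

>>> drive_tool([
  [0,0,0,0,0,0],
  [0,0,0,0,0,0],
  [0,0,0,0,0,0],
  [0,0,0,0,0,0],
  [0,0,0,0,0,0],
  [0,0,0,0,0,0],
], jaw=0)

```text
time_s: 4.6
ee_pos: [0.6035, -0.2657, 0.0682]
tcp_rot: [0.001, 0.06, 0.998, -0.001]
ft_force: [-1.9, -4.4, 1.6]
width: 0.0117
gripper_force: 62.3
```

>>> drive_tool([
  [0,0,3,0,0,0],
  [0,0,3,0,0,0],
  [0,0,3,0,0,0],
  [0,0,3,0,0,0],
  [0,0,1.5,0,0,0],
  [0,0,0,0,0,0],
])

```text
time_s: 5.35
ee_pos: [0.6033, -0.2657, 0.0799]
tcp_rot: [0.001, 0.06, 0.998, -0.001]
ft_force: [2.3, -7.6, -8.3]
width: 0.0114
gripper_force: 60.8
```

>>> drive_tool([
  [0,0,1.3,0,0,0],
  [0,0,0,0,0,-0.1],
  [0,0,0,0,0,-0.15],
  [0,0,0,0,0,-0.15],
  [0,0,0,0,0,-0.15],
  [0,0,0,0,0,-0.15],
  [0,0,0,0,0,-0.15],
  [0,0,0,0,0,-0.15],
  [0,0,0,0,0,-0.15],
  [0,0,0,0,0,-0.15],
])

```text
time_s: 6.6
ee_pos: [0.603, -0.2665, 0.081]
tcp_rot: [0.002, 0.654, 0.757, -0.001]
ft_force: [0.9, -9.4, -10.0]
width: 0.0116
gripper_force: 60.7
```

>>> drive_tool([
  [0,0,0,0,0,-0.15],
  [0,0,0,0,0,0],
  [0,0,0,0,0,0],
])

```text
time_s: 6.98
ee_pos: [0.6029, -0.2666, 0.081]
tcp_rot: [0.002, 0.707, 0.707, -0.001]
ft_force: [1.1, -10.5, -9.6]
width: 0.0115
gripper_force: 60.7
```

>>> drive_tool([
  [0,1,-1,0,0,0],
  [0,0,-1,0,0,0],
  [0,0,0,0,0,0],
])

```text
time_s: 7.35
ee_pos: [0.6029, -0.2664, 0.0793]
tcp_rot: [0.002, 0.707, 0.707, -0.002]
ft_force: [1.2, -12.6, -8.0]
width: 0.0118
gripper_force: 60.8
```

>>> drive_tool([
  [0,0,0,0,0,0],
  [0,0,0,0,0,0],
  [0,0,0,0,0,0],
  [0,0,20,0,0,0],
  [0,0,30,0,0,0],
  [0,0,30,0,0,0],
  [0,0,0,0,0,0],
], jaw=45)

```text
time_s: 8.22
ee_pos: [0.6056, -0.2642, 0.1653]
tcp_rot: [0.004, 0.707, 0.708, 0.001]
ft_force: [-0.1, -0.1, -0.0]
width: 0.0448
gripper_force: 0.0
```

Run:
```python
from m import *
for n,B in(('top',(298,112,346,182)),('scene',(150,225,212,305))):
    p,d,W=snap(n); H,S,V=masks(p); Z=W[...,2]; b=box(p.shape,*B); save(p,n+'1.png')
    rect('red',W,b&((H<6)|(H>174))&(S>150)&(Z>.06)&(Z<.1))
    rect('brass',W,b&(H>15)&(H<28)&(S>120)&(Z>.045)&(Z<.07))
a,b=[cv2.imread(f'pics/{n}1.png') for n in('top','scene')]
a=cv2.resize(a[105:205,280:360],(320,400),interpolation=3); b=cv2.resize(b[210:310,140:240],(400,400),interpolation=3)
cv2.imwrite('pics/c2.png',np.hstack([a,b]))
```

```text
red 0
brass 0
red 139 rectc [ 604.1 -264.9] size [44.4 12.1] ang 88.0 med [ 607.1 -264.7   89.8] zmax 94.5
brass 157 rectc [ 540.5 -248.3] size [22.9 49.9] ang 85.7 med [ 543.8 -247.1   59.8] zmax 66.4
```

View pics/c2.png

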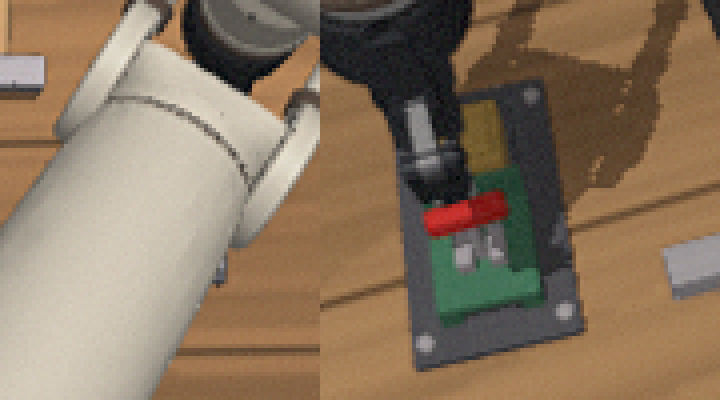

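Latched: the bar is turned about 83° and its top sits about 9–10 mm higher, in the scene crop around (465,212). Now to the head, gripping across y.

>>> drive_tool([
  [-8,0,0,0,0,0.15],
  [-8,0,0,0,0,0.15],
  [-8,1,0,0,0,0.15],
  [-8,1,0,0,0,0.15],
  [-8,1,0,0,0,0.15],
  [-8,1,0,0,0,0.15],
  [-8,1,0,0,0,0.15],
  [-8,0,0,0,0,0.15],
  [-6,0,0,0,0,0.15],
  [0,0,0,0,0,0.135],
], jaw=72)

```text
time_s: 9.57
ee_pos: [0.5321, -0.2573, 0.1585]
tcp_rot: [-0.001, 0.04, 0.999, 0.001]
ft_force: [-0.0, 0.2, -0.7]
width: 0.0719
gripper_force: 0.0
```

>>> drive_tool([
  [0,0,-15,0,0,0],
  [0,0,-20,0,0,0],
  [0,0,-20,0,0,0],
  [0,0,-20,0,0,0],
  [0,0,-15,0,0,0],
  [0,0,-5,0,0,0],
  [0,0,0,0,0,0],
])

```text
time_s: 10.45
ee_pos: [0.5334, -0.2581, 0.065]
tcp_rot: [0.0, 0.042, 0.999, -0.0]
ft_force: [-0.4, -1.5, 0.5]
width: 0.072
gripper_force: 0.0
```

>>> drive_tool([
  [2,-1,-10,0,0,0],
  [0,0,-10,0,0,0],
  [0,0,-6,0,0,0],
  [0,0,-4,0,0,0],
  [0,0,0,0,0,0],
])

```text
time_s: 11.08
ee_pos: [0.5351, -0.2588, 0.0347]
tcp_rot: [-0.0, 0.042, 0.999, 0.0]
ft_force: [-0.5, 0.2, -0.2]
width: 0.0723
gripper_force: 0.0
```

>>> drive_tool([
  [0,0,0,0,0,0],
  [0,0,0,0,0,0],
  [0,0,0,0,0,0],
  [0,0,0,0,0,0],
  [0,0,0,0,0,0],
], jaw=0)

```text
time_s: 11.7
ee_pos: [0.5358, -0.2595, 0.0358]
tcp_rot: [0.001, 0.042, 0.999, -0.001]
ft_force: [-1.2, -0.4, 5.2]
width: 0.0434
gripper_force: 64.1
```

>>> drive_tool([
  [-4,0.35,0,0,0,0],
  [-8,0.7,0,0,0,0],
  [-8,0.7,0,0,0,0],
  [-8,0.7,0,0,0,0],
  [-8,0.7,0,0,0,0],
])

```text
time_s: 12.32
ee_pos: [0.4999, -0.2562, 0.0359]
tcp_rot: [0.001, 0.042, 0.999, -0.001]
ft_force: [5.8, -1.1, 4.8]
width: 0.0432
gripper_force: 64.2
```

>>> drive_tool([
  [-8,0.7,0,0,0,0],
  [-8,0.7,0,0,0,0],
  [-8,0.7,0,0,0,0],
  [-8,0.7,0,0,0,0],
  [-8,0.7,0,0,0,0],
  [0,0,0,0,0,0],
])

```text
time_s: 13.08
ee_pos: [0.4591, -0.2526, 0.0358]
tcp_rot: [0.0, 0.043, 0.999, -0.0]
ft_force: [1.8, -0.4, 7.8]
width: 0.0429
gripper_force: 64.6
```

>>> drive_tool([
  [0,0,5,0,0,0],
  [0,0,15,0,0,0],
  [0,0,20,0,0,0],
  [0,0,20,0,0,0],
  [0,0,10,0,0,0],
  [0,0,0,0,0,0],
])

```text
time_s: 13.82
ee_pos: [0.4593, -0.2524, 0.1055]
tcp_rot: [0.0, 0.042, 0.999, -0.0]
ft_force: [0.3, 0.3, -5.0]
width: 0.0431
gripper_force: 63.1
```

>>> drive_tool([
  [2,10,0,0,0,0],
  [4,20,0,0,0,0],
  [6,30,0,0,0,0],
  [7,37,0,0,0,0],
  [7,37,0,0,0,0],
  [7,37,0,0,0,0],
  [6,35,0,0,0,0],
  [4,25,0,0,0,0],
  [3,15,0,0,0,0],
  [0,0,0,0,0,0],
])

```text
time_s: 15.08
ee_pos: [0.505, -0.0052, 0.1047]
tcp_rot: [-0.0, 0.041, 0.999, 0.0]
ft_force: [-1.3, -0.8, -4.8]
width: 0.043
gripper_force: 63.1
```

Run:
```python
from m import *
p,d,W=snap('scene'); save(p,'s3.png'); H,S,V=masks(p); Z=W[...,2]
b=box(p.shape,200,140,330,270)
rect('brass',W,b&(H>15)&(H<28)&(S>120)&(Z>.06)&(Z<.16))
print(sensors.read_state()['ft_force'])
```

```text
brass 349 rectc [ 5.104e+02 -2.000e-01] size [46.5 56.6] ang 39.4 med [520.5  -4.7 126. ] zmax 152.4
[-0.17180493 -0.45340982 -4.99248836]
```

View pics/s3.png

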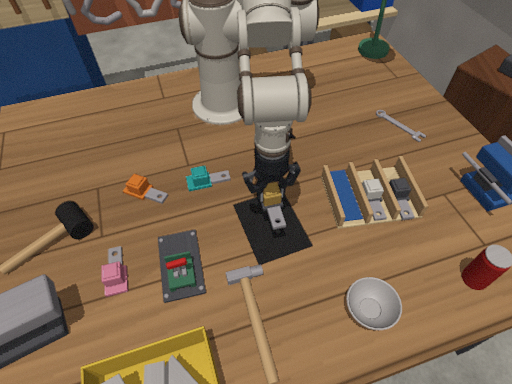

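The die hangs over the mat at (272,205), tongue towards +x, and the plunger is still latched (red bar crosswise at (176,264)). Lowering it.

>>> drive_tool([
  [0,-2,-20,0,0,0],
  [0,0,-20,0,0,0],
  [0,0,-15,0,0,0],
  [0,0,-10,0,0,0],
  [0,0,-4,0,0,0],
  [0,0,-2,0,0,0],
  [0,0,-2,0,0,0],
  [0,0,-1,0,0,0],
  [0,0,0,0,0,0],
])

```text
time_s: 16.25
ee_pos: [0.5054, -0.0084, 0.0312]
tcp_rot: [0.0, 0.042, 0.999, -0.0]
ft_force: [0.5, 0.1, -4.8]
width: 0.0431
gripper_force: 63.1
```

>>> drive_tool([
  [0,0,-1,0,0,0],
  [0,0,-0.8,0,0,0],
  [0,0,0,0,0,0],
])

```text
time_s: 16.62
ee_pos: [0.5054, -0.0083, 0.0298]
tcp_rot: [-0.0, 0.042, 0.999, -0.0]
ft_force: [-3.6, 1.1, 3.7]
width: 0.0431
gripper_force: 63.9
```

>>> drive_tool([
  [0,0,0,0,0,0],
  [0,0,0,0,0,0],
  [0,0,0,0,0,0],
  [0,0,10,0,0,0],
  [0,0,20,0,0,0],
  [0,0,25,0,0,0],
  [0,0,25,0,0,0],
  [0,0,20,0,0,0],
], jaw=72)

```text
time_s: 17.62
ee_pos: [0.5059, -0.0085, 0.1312]
tcp_rot: [0.001, 0.042, 0.999, -0.0]
ft_force: [-0.7, -0.6, 0.6]
width: 0.0723
gripper_force: 0.0
```

>>> drive_tool([
  [0,0,0,0,0,-0.157],
  [0,0,0,0,0,-0.157],
  [0,0,0,0,0,-0.157],
  [0,0,0,0,0,-0.157],
  [0,0,0,0,0,-0.157],
  [0,0,0,0,0,-0.157],
  [0,0,0,0,0,-0.157],
  [0,0,0,0,0,-0.157],
  [0,0,0,0,0,-0.157],
  [0,0,0,0,0,-0.157],
])

```text
time_s: 18.88
ee_pos: [0.5056, -0.0084, 0.1301]
tcp_rot: [0.0, 0.738, 0.675, 0.0]
ft_force: [-0.8, -0.7, 1.1]
width: 0.0721
gripper_force: 0.0
```

Run:
```python
from m import *
p,d,W=snap('scene'); save(p,'s4.png'); H,S,V=masks(p); Z=W[...,2]
b=box(p.shape,228,170,330,270)
rect('brass',W,b&(H>15)&(H<28)&(S>100)&(Z>.04)&(Z<.062))
rect('shoe',W,b&(Z>.008)&(Z<.02))
# rack & bay from multiple scene frames
p,d,W=snap('top'); Z=W[...,2];H,S,V=masks(p);b=box(p.shape,100,118,196,204)
rect('walls',W,b&(Z>.045)&(Z<.06)); rect('blue',W,b&(H>100)&(H<125)&(S>120)&(Z<.02))
a=cv2.resize(p[110:210,100:205],(525,500),interpolation=2); save(a,'c5.png')
print(sensors.read_state()['ee_pos'],sensors.read_state()['joint_pos'])
```

```text
brass 289 rectc [484.2  82.4] size [ 55.6 236.9] ang 15.7 med [511.3  -6.7  53.7] zmax 60.5
shoe 476 rectc [498.3  13.3] size [294.7 275.8] ang 66.3 med [545.6 -13.3  14.3] zmax 19.7
walls 1354 rectc [529.2 284.7] size [235.7 180.4] ang 79.6 med [533.9 304.4  52.7] zmax 60.0
blue 871 rectc [501.3 217.4] size [ 59.7 172.5] ang 81.8 med [500.3 218.4   7.2] zmax 15.3
[ 0.50556994 -0.00840433  0.12999241] [-2.56038077e-01  9.79439468e-02  1.89779902e+00  1.90904296e-05
  1.14491354e+00 -1.71743253e-01]
```

View pics/c5.png

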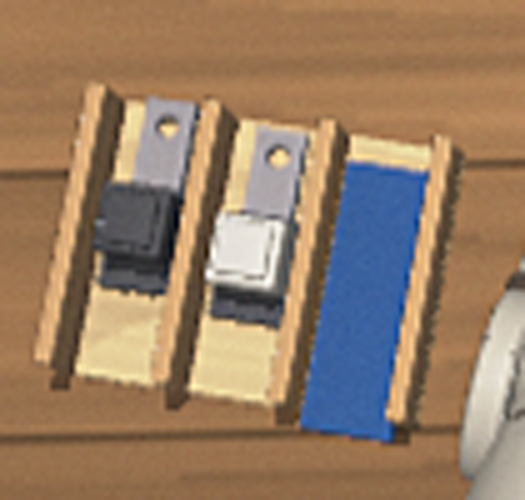

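The crop shows the liner shifted about 14 mm towards the near end, so I'll measure the bay's walls exactly while I regrasp the die crossways.

>>> drive_tool([
  [0,0,-20,0,0,0],
  [0,0,-25,0,0,0],
  [0,0,-20,0,0,0],
  [0,0,-15,0,0,0],
  [0,0,-10,0,0,0],
  [0,0,-5,0,0,0],
  [0,0,-1,0,0,0],
  [0,0,0,0,0,0],
])

```text
time_s: 19.98
ee_pos: [0.5058, -0.0084, 0.0338]
tcp_rot: [0.0, 0.736, 0.677, 0.0]
ft_force: [0.0, 0.9, -0.0]
width: 0.0722
gripper_force: 0.0
```

>>> drive_tool([
  [0,0,0,0,0,0],
  [0,0,0,0,0,0],
  [0,0,0,0,0,0],
  [0,0,0,0,0,0],
  [0,0,0,0,0,0],
], jaw=0)

```text
time_s: 20.6
ee_pos: [0.5058, -0.0085, 0.0339]
tcp_rot: [0.0, 0.736, 0.677, 0.0]
ft_force: [-1.1, 0.7, 5.6]
width: 0.043
gripper_force: 64.6
```

Run:
```python
from m import *
a=np.radians(-10.4); ex=np.array([np.cos(a),np.sin(a)]); ey=np.array([-ex[1],ex[0]]); o=np.array([.5292,.2855])
for n,B in(('top',(100,118,196,204)),('scene',(310,145,435,235))):
    z=np.load(f'pics/{n}0.npz'); p,W=z['p'],z['W']; H,S,V=masks(p); Z=W[...,2]
    b=box(p.shape,*B); D=W[...,:2]-o; X=D@ex*1000; Y=D@ey*1000
    for lo,hi in((-125,-90),(-55,-20),(20,55),(90,125)):
        s=b&(Y>lo)&(Y<hi)&(Z>.049)&(Z<.059)
        x,y=X[s],Y[s]; k=np.polyfit(x,y,1); 
        print(n,'wall y at x=0: %.1f slope %.3f span y %.1f %.1f x %.1f %.1f'%(k[1],k[0],*np.percentile(y,[3,97]),*np.percentile(x,[1,99])))
    s=b&(H>100)&(H<125)&(S>120)&(Z<.02)
    print('liner x %.1f %.1f'%tuple(np.percentile(X[s],[1,99])))
    for lo,hi in((-80,-50),(-50,0),(0,40),(40,75)):
        t=s&(X>lo)&(X<hi); print('  liner y at %d..%d: %.1f %.1f'%(lo,hi,*np.percentile(Y[t],[2,98])))
```

```text
top wall y at x=0: -112.2 slope 0.001 span y -118.1 -106.2 x -87.6 89.0
top wall y at x=0: -37.9 slope 0.001 span y -44.0 -22.7 x -87.3 87.2
top wall y at x=0: 36.5 slope 0.005 span y 29.5 53.4 x -87.4 88.0
top wall y at x=0: 108.4 slope -0.000 span y 92.9 115.1 x -86.6 86.5
liner x -100.0 70.0
  liner y at -80..-50: -96.3 -46.4
  liner y at -50..0: -95.8 -46.2
  liner y at 0..40: -95.9 -46.6
  liner y at 40..75: -96.2 -46.2
scene wall y at x=0: -111.3 slope 0.003 span y -116.6 -105.1 x -87.0 88.7
scene wall y at x=0: -36.8 slope 0.000 span y -42.9 -21.1 x -86.6 88.6
scene wall y at x=0: 36.6 slope 0.003 span y 24.3 53.4 x -85.9 88.4
scene wall y at x=0: 109.1 slope 0.000 span y 94.1 117.2 x -85.8 88.2
liner x -97.4 72.0
  liner y at -80..-50: -86.7 -46.8
  liner y at -50..0: -86.4 -45.4
  liner y at 0..40: -86.2 -45.4
  liner y at 40..75: -88.8 -46.4
```

>>> drive_tool([
  [0,0,5,0,0,0],
  [0,0,15,0,0,0],
  [0,0,25,0,0,0],
  [0,0,25,0,0,0],
  [0,0,20,0,0,0],
  [0,0,0,0,0,0],
])

```text
time_s: 21.35
ee_pos: [0.5066, -0.0086, 0.1252]
tcp_rot: [0.002, 0.736, 0.677, 0.001]
ft_force: [0.5, -0.4, -5.0]
width: 0.0429
gripper_force: 63.5
```

>>> drive_tool([
  [0,10,0,0,0,0],
  [0,20,0,0,0,-0.01],
  [0,30,0,0,0,-0.02],
  [-1,35,0,0,0,-0.02],
  [-1,35,0,0,0,-0.02],
  [0,35,0,0,0,-0.02],
  [0,28,0,0,0,-0.008],
  [0,18,0,0,0,0],
  [0,12,0,0,0,0],
  [0,0,0,0,0,0],
])

```text
time_s: 22.6
ee_pos: [0.5031, 0.2149, 0.1229]
tcp_rot: [-0.0, 0.768, 0.64, -0.0]
ft_force: [0.3, -0.0, -4.7]
width: 0.0429
gripper_force: 63.4
```

Run:
```python
from m import *
s=sensors.read_state(); print(s['ee_pos'],s['tcp_rot'],s['ft_force'],s['moment'])
p,d,W=snap('scene'); save(cv2.resize(p[110:260,220:440],(660,450),interpolation=2),'c6.png')
```

```text
[0.50308379 0.21489553 0.12292734] [-7.82009738e-05  7.68167479e-01  6.40248850e-01 -3.57896754e-04] [ 0.32876527 -0.01717029 -4.68506222] [-0.02170896  0.0137546   0.03880725]
```

View pics/c6.png

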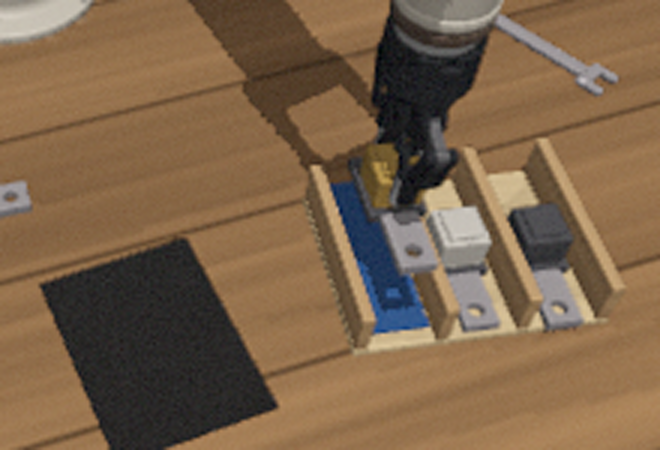

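The die hangs above the blue bay, tongue towards +x, aligned with the walls. I'll check its lateral offset from depth before lowering.

Run:
```python
from m import *
a=np.radians(-10.4); ex=np.array([np.cos(a),np.sin(a)]); ey=np.array([-ex[1],ex[0]]); o=np.array([.5292,.2855])
for n in('scene','top'):
    p,d,W=snap(n); H,S,V=masks(p); Z=W[...,2]; D=W[...,:2]-o; X=D@ex*1000; Y=D@ey*1000
    s=(X>22)&(X<75)&(Y>-110)&(Y<-40)&(Z>.092)&(Z<.112)
    if s.sum()<20: continue
    x,y=X[s],Y[s]; print(n,s.sum(),np.percentile(y,[2,98]),np.percentile(x,[1,99]),np.median(Z[s]))
    r=cv2.minAreaRect(np.c_[x,y].astype(np.float32)); print(r)
    for lo in(22,35,48,60):
        t=s&(X>lo)&(X<lo+13); 
        if t.sum()>5: print(lo,np.percentile(Y[t],[3,97]), np.median(Z[t]))
```

```text
scene 248 [-89.18253468 -57.47571179] [23.08633508 73.18976334] 0.10374706511457021
((47.61022186279297, -73.36308288574219), (51.67152786254883, 32.69184494018555), 1.164589285850525)
22 [-89.05864963 -58.950659  ] 0.10440286326940244
35 [-89.23753508 -57.88549011] 0.1038555040360537
48 [-89.17447282 -57.60659427] 0.10351045504960454
60 [-88.93633631 -58.01803948] 0.10304780805610374
top 99 [-90.94077193 -69.71947209] [23.11716581 73.23099903] 0.10215294048592247
((47.908912658691406, -80.12769317626953), (51.00627136230469, 22.552900314331055), 1.1126083135604858)
22 [-90.47821847 -77.39213384] 0.10333505488572499
35 [-90.67650632 -74.84231739] 0.10113037332197913
48 [-91.08653019 -77.77860105] 0.10246350734495772
60 [-90.79175607 -68.54969402] 0.10143689973137718
```

Tongue centre agrees with the bay centre within 1 mm, and yaw is good. Lowering.

>>> drive_tool([
  [0,-0.5,-15,0,0,0],
  [0,0,-20,0,0,0],
  [0,0,-15,0,0,0],
  [0,0,-10,0,0,0],
  [0,0,-8,0,0,0],
  [0,0,-6,0,0,0],
  [0,0,-4,0,0,0],
  [0,0,-2,0,0,0],
  [0,0,-2,0,0,0],
  [0,0,0,0,0,0],
])

```text
time_s: 24.0
ee_pos: [0.5034, 0.2142, 0.0413]
tcp_rot: [0.0, 0.768, 0.64, 0.0]
ft_force: [0.7, -0.3, -4.6]
width: 0.0434
gripper_force: 63.3
```

>>> drive_tool([
  [0,0,-1,0,0,0],
  [0,0,-1,0,0,0],
  [0,0,-0.8,0,0,0],
  [0,0,-0.8,0,0,0],
  [0,0,0,0,0,0],
])

```text
time_s: 24.62
ee_pos: [0.5034, 0.2142, 0.0379]
tcp_rot: [0.0, 0.768, 0.64, 0.0]
ft_force: [-1.4, 0.7, -1.8]
width: 0.0435
gripper_force: 63.6
```

>>> drive_tool([
  [0,0,-0.6,0,0,0],
  [0,0,-0.2,0,0,0],
  [0,0,0,0,0,0],
])

```text
time_s: 25.0
ee_pos: [0.5034, 0.2142, 0.0379]
tcp_rot: [0.0, 0.768, 0.64, -0.0]
ft_force: [-4.5, -2.0, 6.1]
width: 0.0433
gripper_force: 64.7
```

Seated (upward force, height stopped). Releasing and retreating.

>>> drive_tool([
  [0,0,0,0,0,0],
  [0,0,0,0,0,0],
  [0,0,0,0,0,0],
  [0,0,0,0,0,0],
  [0,0,10,0,0,0],
  [0,0,20,0,0,0],
  [0,0,30,0,0,0],
  [0,0,30,0,0,0],
  [0,0,30,0,0,0],
  [0,0,30,0,0,0],
], jaw=66)

```text
time_s: 26.25
ee_pos: [0.5034, 0.2142, 0.1887]
tcp_rot: [0.0, 0.768, 0.64, 0.0]
ft_force: [-0.1, -0.0, 0.8]
width: 0.0661
gripper_force: 0.0
```

>>> drive_tool([
  [-10,-15,10,0,0,0],
  [-15,-30,0,0,0,0],
  [-20,-40,0,0,0,0],
  [-20,-40,0,0,0,0],
  [-20,-30,0,0,0,0],
  [-10,-15,0,0,0,0],
  [0,0,0,0,0,0],
])

```text
time_s: 27.12
ee_pos: [0.4083, 0.0436, 0.1976]
tcp_rot: [0.001, 0.769, 0.639, 0.0]
ft_force: [-0.3, 0.9, 0.5]
width: 0.0661
gripper_force: 0.0
```

Run:
```python
from m import *
a=np.radians(-10.4); ex=np.array([np.cos(a),np.sin(a)]); ey=np.array([-ex[1],ex[0]]); o=np.array([.5292,.2855])
p,d,W=snap('scene'); H,S,V=masks(p); Z=W[...,2]; D=W[...,:2]-o; Q=np.dstack([D@ex,D@ey,Z])
b=box(p.shape,310,145,435,235)
rect('brass(rack frame)',Q,b&(H>15)&(H<28)&(S>120)&(Z>.055)&(Z<.066)&(Q[...,1]<-.045)&(Q[...,1]>-.104)&(abs(Q[...,0])<.05))
rect('tongue',Q,b&(Q[...,0]>.015)&(Q[...,0]<.08)&(abs(Q[...,1]+.074)<.025)&(Z>.012)&(Z<.026)&(S<60))
b=box(p.shape,150,225,212,305); rect('red',W,b&((H<6)|(H>174))&(S>150)&(Z>.06)&(Z<.1))
save(cv2.resize(p[140:310,140:440],(795,450),interpolation=2),'c7.png')
```

```text
brass(rack frame) 155 rectc [-10.5 -73.3] size [38.4 41.3] ang 0.6 med [ -8.2 -75.2  60.9] zmax 63.8
tongue 224 rectc [ 44.9 -70.1] size [40.1 58.8] ang 89.0 med [ 44.7 -73.6  18.9] zmax 22.5
red 142 rectc [ 603.6 -265.1] size [13.6 44.4] ang 1.3 med [ 607.  -264.9   90. ] zmax 95.4
```

View pics/c7.png

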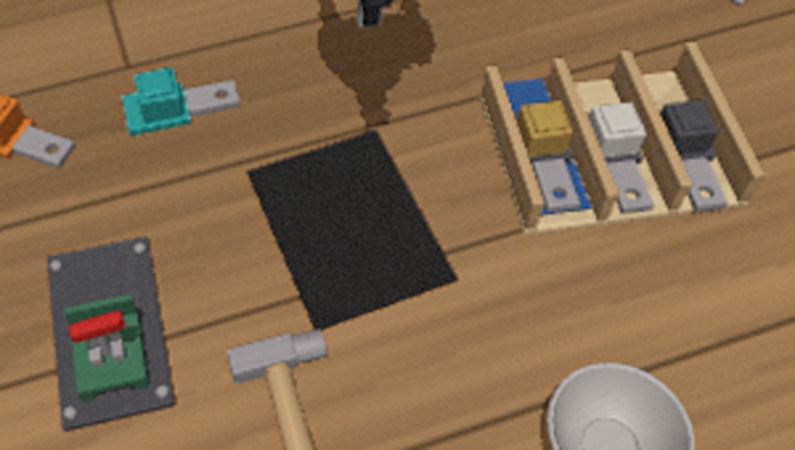

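The brass-headed die stands upright in the blue bay (547,140) with its crown at about 60 mm, so it is fully seated. The plunger is latched crosswise at (97,327) and the other two dies are unmoved.

```bash
python3 -c "
from station import order
print(order.hand_in())"
```

```text
the job is handed in; nothing more can be done
None
```

The job is handed in at about 27 s: the plunger is latched open, the brass-headed die went via the mat and now stands fully lowered in the blue-lined bay, and the other two dies were not touched.

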